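# Pick the steel pusher by weight

### The job

Two pushers for the forming press look alike, but one is steel and one is aluminium. Lift the one on the blue pad straight up, at least 6 cm, for a second to feel its weight, and stand it back on the blue pad; then lift the one on the orange pad in the same way. Finish while holding the heavier one upright and still above the middle of the round forming die, 5 to 10 cm clear of it, with the lighter one standing on the pad it came from; never carry the lighter one to the die, and leave the mallet, the jar and the steel block alone.

Things in the scene. Friction and masses are not known exactly. Their poses are not given: they have to be found in the camera images.
- pusher_1_mid (a point): One of two press pushers that look exactly alike (one weighs about 0.46 kg, the other 0.16 kg; looks and place do not tell which). Bright round foot, 44 mm diameter, 12 mm high; on it a round stem to grip, 34 mm diameter, up to the flat top 56 mm above the underside. Stands upright on a pad. This point: on its axis half-way up, 28 mm above the underside; z points to the top.
- pusher_2_mid (a point): One of two press pushers that look exactly alike (one weighs about 0.46 kg, the other 0.16 kg; looks and place do not tell which). Bright round foot, 44 mm diameter, 12 mm high; on it a round stem to grip, 34 mm diameter, up to the flat top 56 mm above the underside. Stands upright on a pad. This point: on its axis half-way up, 28 mm above the underside; z points to the top.
- blue_pad: blue round pad, 90 mm in diameter, 4 mm thick, fixed to the bench; the origin is the centre of its underside, on the bench top. A pusher stands near its middle.
- orange_pad: orange round pad, 90 mm in diameter, 4 mm thick, fixed to the bench; the origin is the centre of its underside, on the bench top. A pusher stands near its middle.
- die_top (a point): round forming die with a dark steel base 100 mm in diameter, an aluminium top 84 mm in diameter and a red disc in its middle, 30 mm high in all, fixed to the bench; this point is the centre of its top face
- mallet_mid (a point): wooden mallet lying on the bench, about 200 mm long, head 75 mm wide and 36 mm in diameter; this point is in the handle 45 mm from the head's middle, the x axis points along the handle to the head. Bystander, leave alone.
- jar_mid (a point): small jar with a black cap, 52 mm in diameter, 60 mm high; this point is half-way up. Bystander, leave alone.
- block_mid (a point): square dark steel bench block 70 x 70 x 22 mm; this point is its centre. Bystander, leave alone.
Not all that is in view belongs to the job. Leave any yellow look-alike of the part that bears pusher_1_mid alone.

How it is judged (in metres and radians):
On the way, in this order (a step that is already met when the one before it is completed fails the run):
1. the pusher of the blue pad is held at least 40 mm above that pad while the other one stands on the orange pad (((height (world z) of pusher_1_mid above 0.072 m and horizontal distance between pusher_1_mid and blue_pad below 0.07 m and contact force between pusher_1 and the fingers above 0.5 N and horizontal distance between pusher_2_mid and orange_pad below 0.03 m and height (world z) of pusher_2_mid below 0.036 m and angle between pusher_2_mid's own z axis and vertical below 0.15 rad) or (height (world z) of pusher_2_mid above 0.072 m and horizontal distance between pusher_2_mid and blue_pad below 0.07 m and contact force between pusher_2 and the fingers above 0.5 N and horizontal distance between pusher_1_mid and orange_pad below 0.03 m and height (world z) of pusher_1_mid below 0.036 m and angle between pusher_1_mid's own z axis and vertical below 0.15 rad))), for 0.3 s.
2. it stands on the blue pad again, let go, and the other one stands on the orange pad (((horizontal distance between pusher_1_mid and blue_pad below 0.03 m and height (world z) of each of pusher_1_mid, pusher_2_mid below 0.036 m and angle between each of pusher_1_mid, pusher_2_mid's own z axis and vertical below 0.15 rad and horizontal distance between pusher_2_mid and orange_pad below 0.03 m and contact force between pusher_1 and the fingers below 0.1 N and linear speed of pusher_1 below 0.03 m/s) or (horizontal distance between pusher_2_mid and blue_pad below 0.03 m and height (world z) of each of pusher_2_mid, pusher_1_mid below 0.036 m and angle between each of pusher_2_mid, pusher_1_mid's own z axis and vertical below 0.15 rad and horizontal distance between pusher_1_mid and orange_pad below 0.03 m and contact force between pusher_2 and the fingers below 0.1 N and linear speed of pusher_2 below 0.03 m/s))), for 0.1 s.
3. the pusher of the orange pad is held at least 40 mm above that pad while the other one stands on the blue pad (((height (world z) of pusher_1_mid above 0.072 m and horizontal distance between pusher_1_mid and orange_pad below 0.07 m and contact force between pusher_1 and the fingers above 0.5 N and horizontal distance between pusher_2_mid and blue_pad below 0.03 m and height (world z) of pusher_2_mid below 0.036 m and angle between pusher_2_mid's own z axis and vertical below 0.15 rad) or (height (world z) of pusher_2_mid above 0.072 m and horizontal distance between pusher_2_mid and orange_pad below 0.07 m and contact force between pusher_2 and the fingers above 0.5 N and horizontal distance between pusher_1_mid and blue_pad below 0.03 m and height (world z) of pusher_1_mid below 0.036 m and angle between pusher_1_mid's own z axis and vertical below 0.15 rad))), for 0.3 s.
At the end, for the whole second after the job is handed in: The heavier pusher is held still in the fingers alone, within 25 mm of the die's axis, underside 35 to 120 mm above the die, upright within 0.15 rad; the lighter one (it presses on its pad with under 2.8 N) stands upright, let go, within 30 mm of the middle of its pad (((horizontal distance between pusher_1_mid and die_top below 0.025 m and z of pusher_1_mid in the frame of die_top between 0.063 and 0.148 m and angle between pusher_1_mid's own z axis and vertical below 0.15 rad and contact force between pusher_1 and the fingers above 1 N and contact force between pusher_1 and die below 0.05 N and contact force between pusher_1 and pusher_2 below 0.05 N and linear speed of each of pusher_1, pusher_2 below 0.03 m/s and ((horizontal distance between pusher_2_mid and blue_pad below 0.03 m and height (world z) of pusher_2_mid below 0.036 m and angle between pusher_2_mid's own z axis and vertical below 0.15 rad and contact force between pusher_2 and blue_pad between 0.8 and 2.8 N) or (horizontal distance between pusher_2_mid and orange_pad below 0.03 m and height (world z) of pusher_2_mid below 0.036 m and angle between pusher_2_mid's own z axis and vertical below 0.15 rad and contact force between pusher_2 and orange_pad between 0.8 and 2.8 N)) and contact force between pusher_2 and the fingers below 0.1 N) or (horizontal distance between pusher_2_mid and die_top below 0.025 m and z of pusher_2_mid in the frame of die_top between 0.063 and 0.148 m and angle between pusher_2_mid's own z axis and vertical below 0.15 rad and contact force between pusher_2 and the fingers above 1 N and contact force between pusher_2 and die below 0.05 N and contact force between pusher_2 and pusher_1 below 0.05 N and linear speed of each of pusher_2, pusher_1 below 0.03 m/s and ((horizontal distance between pusher_1_mid and blue_pad below 0.03 m and height (world z) of pusher_1_mid below 0.036 m and angle between pusher_1_mid's own z axis and vertical below 0.15 rad and contact force between pusher_1 and blue_pad between 0.8 and 2.8 N) or (horizontal distance between pusher_1_mid and orange_pad below 0.03 m and height (world z) of pusher_1_mid below 0.036 m and angle between pusher_1_mid's own z axis and vertical below 0.15 rad and contact force between pusher_1 and orange_pad between 0.8 and 2.8 N)) and contact force between pusher_1 and the fingers below 0.1 N))); the arm keeps its last pose, push and grip.
It fails at once if the lighter pusher is carried to the die ((horizontal distance between pusher_1_mid and die_top below 0.06 m and ((horizontal distance between pusher_2_mid and blue_pad below 0.03 m and height (world z) of pusher_2_mid below 0.036 m and angle between pusher_2_mid's own z axis and vertical below 0.15 rad and contact force between pusher_2 and blue_pad above 2.8 N) or (horizontal distance between pusher_2_mid and orange_pad below 0.03 m and height (world z) of pusher_2_mid below 0.036 m and angle between pusher_2_mid's own z axis and vertical below 0.15 rad and contact force between pusher_2 and orange_pad above 2.8 N))) or (horizontal distance between pusher_2_mid and die_top below 0.06 m and ((horizontal distance between pusher_1_mid and blue_pad below 0.03 m and height (world z) of pusher_1_mid below 0.036 m and angle between pusher_1_mid's own z axis and vertical below 0.15 rad and contact force between pusher_1 and blue_pad above 2.8 N) or (horizontal distance between pusher_1_mid and orange_pad below 0.03 m and height (world z) of pusher_1_mid below 0.036 m and angle between pusher_1_mid's own z axis and vertical below 0.15 rad and contact force between pusher_1 and orange_pad above 2.8 N)))).
It fails at once if a pusher is tipped over (angle between any of pusher_1_mid, pusher_2_mid's own z axis and vertical above 0.6 rad).
It fails at once if the mallet, the jar or the steel block is disturbed (distance of any of mallet_mid, jar_mid, block_mid from where it was at the start of the episode above 0.02 m).
It also fails if it takes over 67 s, if anything falls off the work surface, if the arm or the gripper's body presses on something with over 40 N, if the wrist force passes 120 N, or if a joint passes its speed limit or range.

### The arm

A 6-joint arm with a two-finger parallel gripper is mounted at the origin on the work surface. World frame = base frame: x ahead of the robot, y to its left, z up, the work surface at z = 0. Lengths are in mm, angles in rad, forces in N, time in s.
With the tool pointing down it reaches from about 350 to 925 mm from the base axis. Payload 6.4 kg.
Tool frame: the origin (TCP) lies on the centre line of the jaws, within the pads' length; the fingertips stand robot.finger_overhang ahead of it and the grasp point (between the pads) is the TCP (robot.finger_overhang is the distance from the TCP to the fingertips, in mm); z points along the fingers, x is the direction in which the jaws open and shut, and the axes are right-handed (so a half turn about z gives the same grasp; the last joint's range is limited). The gripper opens to 85 mm and grips with 20 to 120 N. Pads are 22 mm wide; open, the fingers measure 114 mm over their backs; the gripper's body (76 mm by 85 mm) begins 54 mm behind the grasp point. The pads swing forward as they close: fully open they stand 13 mm farther back than shut.
Start: joints at [1.064, 0.245, 1.558, -0, 1.339, -0.174], TCP at [212.346, 614.348, 221.29] pointing down, gripper open.
Joint ranges: [-3.13, 3.13], [-1.02, 2.26], [0.13, 2.54], [-0.95, 4.09], [0.21, 2.88], [-2.74, 2.74]. Speed limits (rad/s): [2.57, 2.57, 3.14, 3.14, 3.14, 3.14].

### API

Orientations are given as a rotation vector (axis times angle).
In Python, from station import robot gives the robot as it stands.
- The arm moves only by the tool jog_arm, never from a script. Its arguments are lists of equal length, an entry for each row: "rot": the turn, a rotation vector about the tool's x, y, z in degrees, a list of three; "dp": the shift along the tool's x, y, z in mm, a list of three; "claw": the finger opening in mm, from 0 to 85.4. A call has 1 to 12 rows; each row shifts and turns the pose as measured when the row begins, along the tool's axes as they then stand; what a row does not reach is not made up. A row lasts 1/10 s, in which the tool goes at most 50 mm and 8.59 degrees, less where a joint would pass 70% of its speed; a pose out of reach is approached as far as the arm can. A call is refused whole if a number of a shift passes 50 or a number of a turn 8.59, either way. A call with a gripper value outside its range is refused whole. The fingers move at their own pace and stop on an object; "force" is the grip in N (left out, the last holds). Time passes only in rows, so rows that do not move let the fingers close. It gives the time, the measured TCP pose, the force and the opening at its end, in the units of the state.
- robot.state(): the state, without advancing time (a new reading comes with each control period).
- robot.camera(name): name is "side" or "top"; returns the picture (420x560x3 uint8, blue, green, red); there is no depth.
- robot.camera_info(name): a dict with "mtx" (3x3 intrinsics, pixels), "camera_from_world" (4x4, takes a point from world to camera coordinates). Camera axes: x right, y down, z forward; pixel columns grow to the right and rows downward; lengths in mm; the calibration is good to about 2 mm. A picture is of the moment at which its call begins. camera_info takes no time and is no camera call.
- robot.job_done(): hands the job in, once; it reports no verdict.
The state is a dict: "t": time; "qpos": joint angles; "dq": joint speeds; "joint_torque": joint torques, N m; "tool_pos": TCP position; "tool_rot": TCP orientation; "wrist_force": force on the tool from outside, world axes, zero at the start; "torque": the same for the moment, N m; "opening": finger opening in mm.
Only numpy, scipy, OpenCV 4.12 (cv2) and the standard library are available. Lean on these libraries where they do the work, as an engineer would, in place of code of your own. Each camera call takes 0.05 s, during which the arm holds its last target. There are 200 camera calls.

## Working session

There is one attempt and no reset: what is moved stays moved. The work goes in short steps, Python scripts to look and compute and a tool call to move; the robot and the scene stay as the last step left them, time stands still between calls to the robot, and variables do not carry over. Pictures are saved under pics/ and viewed, about 8 in all and at most 12, crops included, and the job is handed in when it is done.

Besides the shell and the picture viewer there is one more tool, called after "Call:" as name(argument=value, ...), one argument or row to a line, values as JSON. jog_arm: Moves the arm, as the interface text tells. Its arguments: {"type":"object","properties":{"rot":{"type":"array","items":{"type":"array","items":{"type":"number"}}},"dp":{"type":"array","items":{"type":"array","items":{"type":"number"}}},"claw":{"type":"array","items":{"type":"number"}},"force":{"type":"number"}},"required":["rot","dp","claw"]}

```bash
ls; mkdir -p pics; python3 - <<'E'
from station import robot
import cv2,numpy as np
print(robot.state(), robot.finger_overhang)
for n in("top","side"):
    cv2.imwrite(f"pics/{n}0.png",robot.camera(n)); i=robot.camera_info(n); print(n,np.round(i["mtx"],1).tolist(),np.round(i["camera_from_world"],3).tolist())
a=cv2.imread("pics/top0.png");b=cv2.imread("pics/side0.png")
E
```

```text
pics
{'t': 0.0, 'qpos': array([ 1.06391324e+00,  2.45783512e-01,  1.55899605e+00,  2.74811665e-05,
        1.33871977e+00, -1.74078807e-01]), 'dq': array([-0.00090485,  0.00110355,  0.00071018, -0.00084867,  0.00119782,
        0.00012209]), 'joint_torque': array([ 1.83481738e-03, -4.29491293e+01, -3.26137340e+01, -2.78077363e-05,
        5.29027922e-03, -1.04299980e-05]), 'tool_pos': array([212.04495122, 613.83674654, 220.20955316]), 'tool_rot': array([ 2.55806206,  1.8223369 , -0.00272081]), 'wrist_force': array([ 0.81246707, -0.38441607,  0.18922777]), 'torque': array([ 0.01307945, -0.02924672,  0.03977919]), 'opening': 85.31354569478945} 19.0
top [[381.7, 0.0, 284.4], [0.0, 381.7, 211.2], [0.0, 0.0, 1.0]] [[-0.015, -0.999, -0.037, 0.306], [-0.999, 0.016, -0.035, 505.901], [0.035, 0.037, -0.999, 848.555], [0.0, 0.0, 0.0, 1.0]]
side [[402.8, 0.0, 282.9], [0.0, 402.8, 214.5], [0.0, 0.0, 1.0]] [[0.995, -0.1, 0.018, -515.291], [-0.053, -0.66, -0.749, 69.663], [0.087, 0.745, -0.662, 923.762], [0.0, 0.0, 0.0, 1.0]]
```

View pics/top0.png

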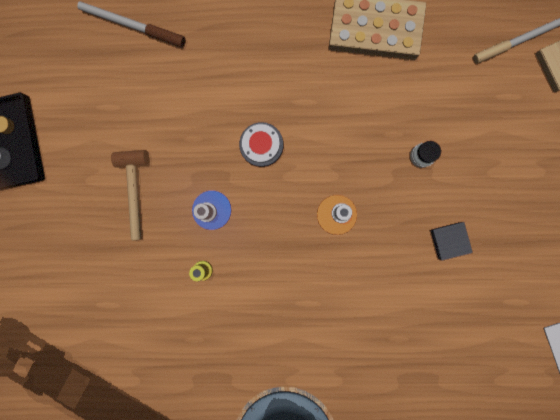

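View pics/side0.png

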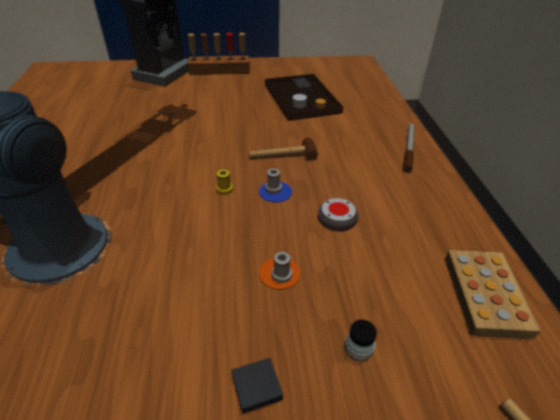

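Top view: blue pad ≈(211,210) with its pusher's top at (204,211), orange pad ≈(337,214) with its pusher at (343,212), die ≈(261,143), yellow look-alike ≈(200,271). In the side view the pushers are at (274,180) and (282,266). Next I'll enlarge the pushers and measure.

```bash
cat > h.py <<'E'
import cv2,numpy as np
from station import robot
def ray(n,u,v,z):
    i=robot.camera_info(n);T=i["camera_from_world"];R,t=T[:3,:3],T[:3,3]
    d=R.T@np.linalg.inv(i["mtx"])@[u,v,1];c=-R.T@t
    return c+d*(z-c[2])/d[2]
def proj(n,p):
    i=robot.camera_info(n);q=i["mtx"]@(i["camera_from_world"]@[*p,1])[:3];return q[:2]/q[2]
def cen(img,lo,hi,box,close=0):
    x0,y0,x1,y1=box;h=cv2.cvtColor(img[y0:y1,x0:x1],cv2.COLOR_BGR2HSV)
    m=cv2.inRange(h,lo,hi);c=max(cv2.findContours(m,0,1)[0],key=cv2.contourArea)
    (u,v),r,a=cv2.fitEllipse(cv2.convexHull(c));return u+x0,v+y0,r,a
E
python3 - <<'E'
from h import *
a=cv2.imread("pics/top0.png");b=cv2.imread("pics/side0.png")
for n,im,B,O,D in(("top",a,(180,180,245,240),(310,185,365,245),(230,115,295,175)),("side",b,(250,160,300,210),(250,240,310,295),(310,190,365,235))):
    for k,lo,hi,box,z in(("blue",(105,150,60),(130,255,255),B,4),("orange",(5,210,170),(16,255,255),O,4),("die",(0,180,90),(4,255,255),D,30)):
        e=cen(im,lo,hi,box);print(n,k,np.round(e,1),np.round(ray(n,*e[:2],z),1))
def crop(im,x,y,w=35):return cv2.resize(im[y-w:y+w,x-w:x+w],(380,290*1),interpolation=cv2.INTER_CUBIC)
c=lambda im,x,y,w=24:cv2.resize(im[y-w:y+w,x-w:x+w],(288,288),interpolation=cv2.INTER_CUBIC)
cv2.imwrite("pics/c.png",np.vstack([np.hstack([c(a,211,210),c(a,337,214)]),np.hstack([c(b,275,183),c(b,281,267)])]))
E
```

```text
Traceback (most recent call last):
  File "h.py", line 11, in cen
    m=cv2.inRange(h,lo,hi);c=max(cv2.findContours(m,0,1)[0],key=cv2.contourArea)
                             ~~~^^^^^^^^^^^^^^^^^^^^^^^^^^^^^^^^^^^^^^^^^^^^^^^^
ValueError: max() iterable argument is empty
```

```bash
python3 - <<'E'
from h import *
a=cv2.imread("pics/top0.png");b=cv2.imread("pics/side0.png")
for im,p in((a,[(222,200),(211,222),(325,225),(250,240),(261,144)]),(b,[(265,195),(268,280),(339,209),(280,230)])):
    print([cv2.cvtColor(im[y:y+1,x:x+1],cv2.COLOR_BGR2HSV)[0,0].tolist() for x,y in p])
c=lambda im,x,y,w=24:cv2.resize(im[y-w:y+w,x-w:x+w],(288,288),interpolation=cv2.INTER_CUBIC)
cv2.imwrite("pics/c.png",np.vstack([np.hstack([c(a,211,210),c(a,337,214)]),np.hstack([c(b,275,183),c(b,281,267)])]))
E
```

```text
[[112, 135, 178], [115, 115, 155], [15, 159, 184], [12, 128, 153], [1, 171, 182]]
[[114, 182, 136], [13, 253, 166], [2, 231, 167], [13, 179, 124]]
```

View pics/c.png

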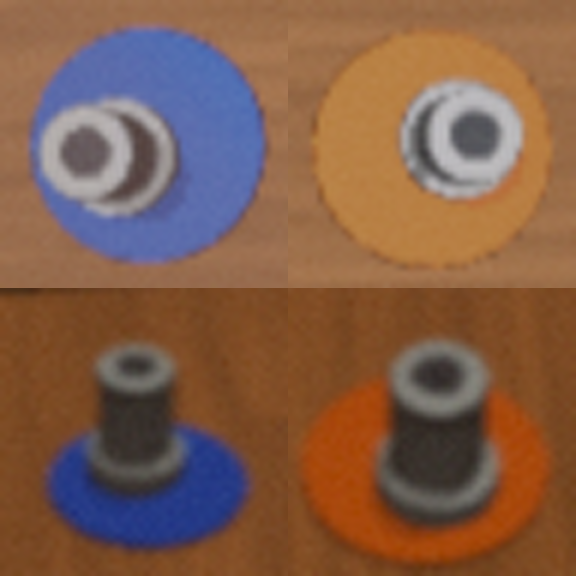

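Crop (6x): ring tops with dark centres. In the top view, the blue one is at crop (86,152) and the orange one at (475,134); in the side view they are at (135,367) and (438,378).

```bash
python3 - <<'E'
from h import *
a=cv2.imread("pics/top0.png");b=cv2.imread("pics/side0.png")
for n,im,B,O,D,os in(("top",a,(180,180,245,240),(310,185,365,245),(230,115,295,175),145),("side",b,(250,160,300,210),(250,240,310,295),(310,190,365,235),225)):
    for k,lo,hi,box,z in(("blue",(105,85,60),(130,255,255),B,4),("orange",(4,os,140),(20,255,255),O,4),("die",(0,140,90),(6,255,255),D,30)):
        e=cen(im,lo,hi,box);print(n,k,np.round(e,1),np.round(ray(n,*e[:2],z),1))
for n,k,u,v in(("top","b",187+86/6,186+152/6),("top","o",313+187/6,190+134/6),("side","b",251+135/6,159+79/6),("side","o",257+150/6,243+90/6)):
    print(n,k,np.round(ray(n,u-.4,v-.4,60),1))
# foot bottom outline top view
print(np.round(ray("top",187+120/6-.4,186+157/6-.4,16),1),np.round(ray("top",313+(458-288)/6-.4,190+139/6-.4,16),1))
for u,v in((152,241),(132,195),(426,154),(452,241),(200,271)):print(u,v,np.round(ray("top",u,v,30),0))
E
```

```text
Traceback (most recent call last):
ValueError: setting an array element with a sequence. The requested array has an inhomogeneous shape after 1 dimensions. The detected shape was (4,) + inhomogeneous part.
```

```bash
python3 - <<'E'
from h import *
a=cv2.imread("pics/top0.png");b=cv2.imread("pics/side0.png")
for n,im,B,O,D,os in(("top",a,(180,180,245,240),(310,185,365,245),(230,115,295,175),145),("side",b,(250,160,300,210),(250,240,310,295),(310,190,365,235),225)):
    for k,lo,hi,box,z in(("blue",(105,85,60),(130,255,255),B,4),("orange",(4,os,140),(20,255,255),O,4),("die",(0,140,90),(6,255,255),D,30)):
        e=cen(im,lo,hi,box);print(n,k,np.round(e[0],1),np.round(e[1],1),e[2],np.round(ray(n,*e[:2],z),1))
for n,k,u,v in(("top","b",187+86/6,186+152/6),("top","o",313+187/6,190+134/6),("side","b",251+135/6,159+79/6),("side","o",257+150/6,243+90/6)):
    print(n,k,np.round(ray(n,u-.4,v-.4,60),1))
# foot bottom outline top view
print(np.round(ray("top",187+120/6-.4,186+157/6-.4,16),1),np.round(ray("top",313+(458-288)/6-.4,190+139/6-.4,16),1))
for u,v in((152,241),(132,195),(426,154),(452,241),(200,271)):print(u,v,np.round(ray("top",u,v,30),0))
E
```

```text
top blue 211.3 209.7 (37.7119140625, 38.1855354309082) [512.  159.2   4. ]
top orange 336.5 214.3 (40.61955261230469, 40.87677764892578) [ 497.2 -124.3    4. ]
top die 260.1 142.2 (21.248319625854492, 21.525257110595703) [658.5  43.3  30. ]
side blue 275.1 191.3 (20.34657096862793, 32.49381637573242) [512.5 154.1   4. ]
side orange 279.4 272.7 (30.42750358581543, 39.72787094116211) [ 497.3 -129.     4. ]
side die 338.3 208.5 (12.45730972290039, 19.465652465820312) [658.6  40.9  30. ]
top b [507.5 168.5  60. ]
top o [ 500.5 -134.    60. ]
side b [507.9 165.5  60. ]
side o [ 500.5 -136.8   60. ]
[507.2 167.   16. ] [ 500.1 -132.9   16. ]
152 241 [444. 286.  30.]
132 195 [547. 331.  30.]
426 154 [ 624. -318.   30.]
452 241 [ 435. -368.   30.]
200 271 [377. 179.  30.]
```

```bash
cat >> h.py <<'E'
from scipy.spatial.transform import Rotation as Rn
def to(x,y,z,yaw=None):
    s=robot.state();R=Rn.from_rotvec(s["tool_rot"]).as_matrix()
    print("t",round(s["t"],2),"pos",np.round(s["tool_pos"],1),"F",np.round(s["wrist_force"],2),"open",round(s["opening"],1))
    print("toolx",np.round(R[:,0],3),"tool z",np.round(R[:,2],3),"dp",np.round(R.T@(np.array([x,y,z])-s["tool_pos"]),1))
    G=np.column_stack([[.325,.945,0],[.945,-.325,0],[0,0,-1]]);print("rot fix deg",np.round(np.degrees(Rn.from_matrix(R.T@G).as_rotvec()),2))
E
python3 -c "
from h import *
to(507.5,167.5,150)"
```

```text
t 0.1 pos [212.1 613.9 220.3] F [0.35 0.45 0.46] open 85.7
toolx [ 0.327  0.945 -0.002] tool z [-0.001 -0.002 -1.   ] dp [-325.3  425.    70.7]
rot fix deg [-0.02  0.1  -0.09]
```

Call:
jog_arm(
  rot=[
    [0,0,0],
    [0,0,0],
    [0,0,0],
    [0,0,0],
    [0,0,0],
    [0,0,0],
    [0,0,0],
    [0,0,0],
    [0,0,0],
    [0,0,0],
    [0,0,0],
    [0,0,0],
  ],
  dp=[
    [-27,35,6],
    [-27,35,6],
    [-27,35,6],
    [-27,35,6],
    [-27,35,6],
    [-27,35,6],
    [-27,35,6],
    [-27,35,6],
    [-27,35,6],
    [-27,35,6],
    [-27,35,6],
    [-27,35,6],
  ],
  claw=[85,85,85,85,85,85,85,85,85,85,85,85],
  force=60,
)

```text
t: 1.3
tool_pos: [509.0, 157.3, 142.0]
tool_rot: [-2.548, -1.836, 0.007]
wrist_force: [1.0, 1.1, -0.1]
opening: 85.3
```

```bash
python3 -c "
from h import *
to(507.5,167.5,130)"
```

```text
t 1.3 pos [509.  157.3 142. ] F [ 0.97  1.13 -0.1 ] open 85.3
toolx [ 0.317  0.949 -0.003] tool z [-0.004 -0.002 -1.   ] dp [ 9.2 -4.6 12. ]
rot fix deg [-0.19  0.19  0.52]
```

Call:
jog_arm(
  rot=[
    [0,0,0.5],
    [0,0,0],
    [0,0,0],
  ],
  dp=[
    [9,-4.5,12],
    [0,0,0],
    [0,0,0],
  ],
  claw=[85,85,85],
)

```text
t: 1.6
tool_pos: [509.1, 162.5, 128.1]
tool_rot: [-2.564, -1.814, 0.011]
wrist_force: [-1.0, -0.0, 0.2]
opening: 84.9
```

```bash
python3 - <<'E'
from h import *
to(507.5,167.5,42)
c=lambda im,x,y,w=40:cv2.resize(im[y-w:y+w,x-w:x+w],(400,400),interpolation=cv2.INTER_CUBIC)
cv2.imwrite("pics/d.png",np.hstack([c(robot.camera("top"),208,210),c(robot.camera("side"),275,165)]))
E
```

```text
t 1.6 pos [509.1 162.5 128.1] F [-0.95 -0.03  0.22] open 84.9
toolx [ 0.333  0.943 -0.005] tool z [-0.007 -0.003 -1.   ] dp [ 4.6 -2.7 86.1]
rot fix deg [-0.29  0.29 -0.47]
```

View pics/d.png

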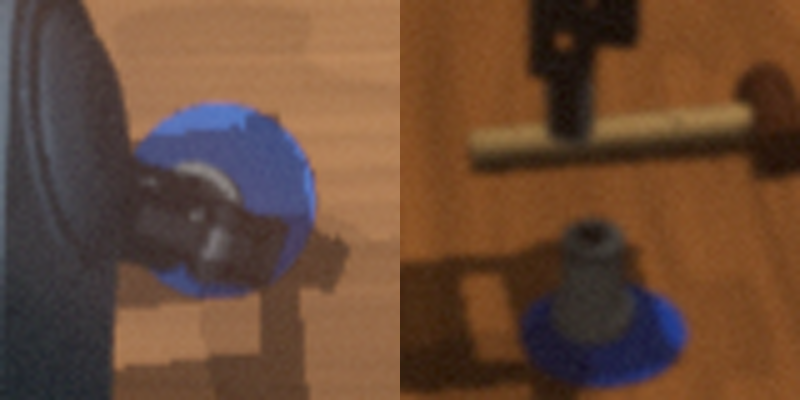

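Call:
jog_arm(
  rot=[
    [0,0.3,0],
    [0,0,0],
    [0,0,0],
    [0,0,0],
  ],
  dp=[
    [4.5,-2.5,20],
    [0,0,20],
    [0,0,0],
    [0,0,0],
  ],
  claw=[85,85,85,85],
)

```text
t: 2.1
tool_pos: [507.7, 172.0, 90.5]
tool_rot: [-2.556, -1.824, -0.003]
wrist_force: [-0.1, 0.0, 0.6]
opening: 84.9
```

```bash
python3 - <<'E'
from h import *
to(507.5,167.5,42)
s=robot.state();R=Rn.from_rotvec(s["tool_rot"]).as_matrix()
for d in(-43,-57):
  for n in("side",): print(n,[np.round((proj(n,s["tool_pos"]+R@[d,y,6])-[235,125])*5) for y in(-11,11)])
c=lambda im,x,y,w=40:cv2.resize(im[y-w:y+w,x-w:x+w],(400,400),interpolation=cv2.INTER_CUBIC)
cv2.imwrite("pics/e.png",c(robot.camera("side"),275,165))
E
```

```text
t 2.1 pos [507.7 172.   90.5] F [-0.06  0.04  0.62] open 84.9
toolx [0.325 0.946 0.003] tool z [ 0.001  0.003 -1.   ] dp [-4.5  1.3 48.5]
rot fix deg [-0.02 -0.16 -0.  ]
side [array([147., 232.]), array([189., 238.])]
side [array([139., 247.]), array([182., 254.])]
```

View pics/e.png

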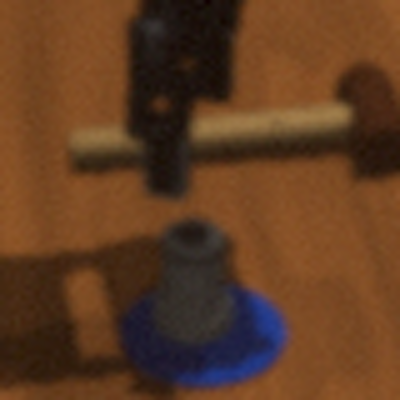

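Side crop: the near fingertip bottom is at ≈(168,193), about 40 crop px above where I predicted, though the column agrees. So the tips sit higher than I assumed; I'll descend in stages and check.

Call:
jog_arm(
  rot=[
    [0,0,0],
    [0,0,0],
    [0,0,0],
    [0,0,0],
  ],
  dp=[
    [-4.5,1,15],
    [0,0,15],
    [0,0,5],
    [0,0,0],
  ],
  claw=[85,85,85,85],
)

```text
t: 2.55
tool_pos: [508.8, 167.4, 56.0]
tool_rot: [2.556, 1.826, 0.01]
wrist_force: [0.3, -1.1, -0.3]
opening: 84.8
```

```bash
python3 - <<'E'
from h import *
to(507.5,167.5,42)
s=robot.state();R=Rn.from_rotvec(s["tool_rot"]).as_matrix()
for d in(-43,-57):
  for n in("side",): print(n,[np.round((proj(n,s["tool_pos"]+R@[d,y,6])-[235,125])*7) for y in(-11,11)])
c=lambda im,x,y,w=40:cv2.resize(im[y-w:y+w,x-w:x+w],(560,560),interpolation=cv2.INTER_CUBIC)
cv2.imwrite("pics/f.png",cv2.convertScaleAbs(c(robot.camera("side"),275,165),alpha=2))
E
```

```text
t 2.55 pos [508.8 167.4  56. ] F [ 0.33 -1.05 -0.32] open 84.8
toolx [0.324 0.946 0.005] tool z [ 0.006  0.003 -1.   ] dp [-0.4 -1.3 14. ]
rot fix deg [ 0.25 -0.28  0.06]
side [array([211., 409.]), array([269., 418.])]
side [array([201., 432.]), array([260., 441.])]
```

View pics/f.png

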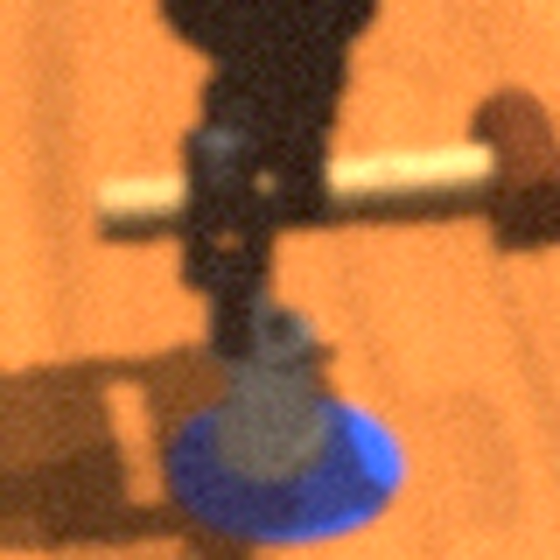

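Side crop: near fingertip bottom ≈(235,355), pusher top ≈(285,325), and a dark speck at (325,350). That's ambiguous, so I'll zoom in before going lower.

```bash
python3 - <<'E'
from h import *
def c(im,x,y,w=20):
    return cv2.convertScaleAbs(cv2.resize(im[y-w:y+w,x-w:x+w],(400,400),interpolation=cv2.INTER_LANCZOS4),alpha=2.2)
im=np.mean([robot.camera("side").astype(float) for _ in range(4)],axis=0).astype(np.uint8)
cv2.imwrite("pics/g.png",np.hstack([c(im,274,178),c(cv2.imread("pics/side0.png"),274,178)]))
s=robot.state();R=Rn.from_rotvec(s["tool_rot"]).as_matrix()
for d in(-57,-43,0,43,57): print(d,[np.round((proj("side",s["tool_pos"]+R@[d,y,6])-[254,158])*10) for y in(-11,11)])
E
```

```text
-57 [array([101., 282.]), array([185., 295.])]
-43 [array([115., 249.]), array([198., 262.])]
0 [array([157., 153.]), array([238., 165.])]
43 [array([197.,  62.]), array([276.,  74.])]
57 [array([210.,  34.]), array([288.,  45.])]
```

View pics/g.png

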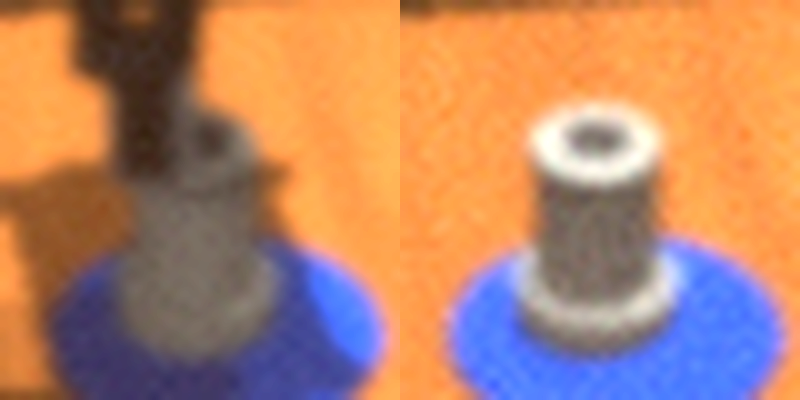

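The pusher hasn't moved, and the speck was a shadow. Going on down; whether the jaws close on the stem will show if the height is right.

Call:
jog_arm(
  rot=[
    [0,0,0],
    [0,0,0],
    [0,0,0],
  ],
  dp=[
    [0,-1,8],
    [0,0,5],
    [0,0,0],
  ],
  claw=[85,85,85],
)

```text
t: 3.1
tool_pos: [509.5, 168.2, 44.2]
tool_rot: [2.554, 1.825, 0.016]
wrist_force: [0.7, -0.1, -1.1]
opening: 84.9
```

Call:
jog_arm(
  rot=[
    [0,0,0],
    [0,0,0],
    [0,0,0],
    [0,0,0],
    [0,0,0],
    [0,0,0],
  ],
  dp=[
    [0,0,0],
    [0,0,0],
    [0,0,0],
    [0,0,0],
    [0,0,0],
    [0,0,0],
  ],
  claw=[45,45,45,45,45,45],
)

```text
t: 3.7
tool_pos: [509.7, 168.2, 44.3]
tool_rot: [2.553, 1.825, 0.016]
wrist_force: [-0.4, 0.2, 0.7]
opening: 44.9
```

```bash
python3 - <<'E'
from h import *
to(507.5,167.5,42)
def c(im,x,y,w=20):
    return cv2.convertScaleAbs(cv2.resize(im[y-w:y+w,x-w:x+w],(400,400),interpolation=cv2.INTER_LANCZOS4),alpha=2.2)
im=np.mean([robot.camera("side").astype(float) for _ in range(2)],axis=0).astype(np.uint8)
cv2.imwrite("pics/i.png",c(im,274,178))
s=robot.state();R=Rn.from_rotvec(s["tool_rot"]).as_matrix()
for d in(-37,-23): print(d,[np.round((proj("side",s["tool_pos"]+R@[d,y,13])-[254,158])*10) for y in(-11,11)])
E
```

```text
t 3.7 pos [509.7 168.2  44.3] F [-0.43  0.16  0.67] open 44.9
toolx [0.324 0.946 0.007] tool z [ 0.01   0.004 -1.   ] dp [-1.4 -1.9  2.2]
rot fix deg [ 0.49 -0.39  0.08]
-37 [array([121., 297.]), array([203., 309.])]
-23 [array([135., 265.]), array([216., 277.])]
```

View pics/i.png

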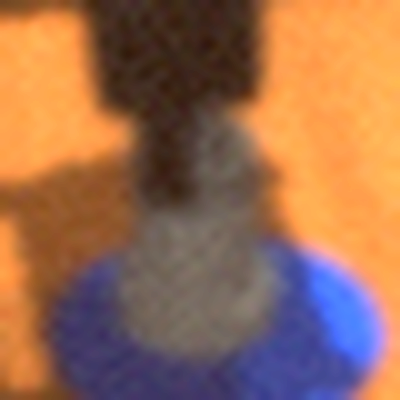

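The near fingertip ends at crop v≈205, roughly level with the upper stem, so the fingers really are higher than nominal. I'll lower 9 mm, which is safe under either reading, and close.

Call:
jog_arm(
  rot=[
    [0.4,-0.4,0],
    [0,0,0],
    [0,0,0],
    [0,0,0],
  ],
  dp=[
    [-1,-2,5],
    [0,0,4],
    [0,0,1],
    [0,0,0],
  ],
  claw=[60,60,60,60],
)

```text
t: 4.2
tool_pos: [507.1, 167.9, 33.1]
tool_rot: [2.555, 1.826, -0.001]
wrist_force: [-0.0, -0.2, -0.0]
opening: 59.8
```

Call:
jog_arm(
  rot=[
    [0,0,0],
    [0,0,0],
    [0,0,0],
    [0,0,0],
    [0,0,0],
    [0,0,0],
  ],
  dp=[
    [0,0,0],
    [0,0,0],
    [0,0,0],
    [0,0,0],
    [0,0,0],
    [0,0,0],
  ],
  claw=[25,25,25,25,25,25],
  force=40,
)

```text
t: 4.8
tool_pos: [507.3, 168.2, 33.3]
tool_rot: [2.555, 1.826, 0.0]
wrist_force: [0.6, 1.3, -0.0]
opening: 32.3
```

```bash
python3 - <<'E'
from h import *
to(507.5,167.5,42)
def c(im,x,y,w=20):
    return cv2.convertScaleAbs(cv2.resize(im[y-w:y+w,x-w:x+w],(400,400),interpolation=cv2.INTER_LANCZOS4),alpha=2.2)
im=np.mean([robot.camera("side").astype(float) for _ in range(2)],axis=0).astype(np.uint8)
cv2.imwrite("pics/j.png",c(im,274,178))
E
```

```text
t 4.8 pos [507.3 168.2  33.3] F [ 0.65  1.29 -0.01] open 32.3
toolx [ 0.324  0.946 -0.   ] tool z [ 0.001 -0.001 -1.   ] dp [-0.6  0.5 -8.7]
rot fix deg [0.04 0.03 0.08]
```

View pics/j.png

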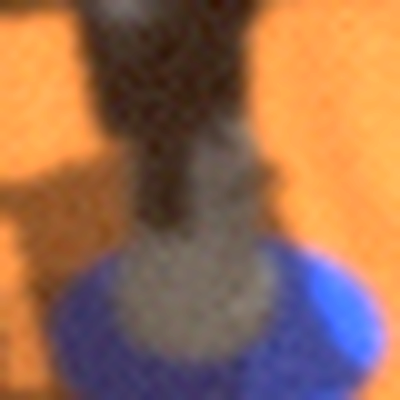

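Fingertip now at ≈v 230, about mid-stem, and the jaws stopped at 32 mm on the stem. Lifting 80 mm and holding for over a second.

Call:
jog_arm(
  rot=[
    [0,0,0],
    [0,0,0],
    [0,0,0],
    [0,0,0],
    [0,0,0],
    [0,0,0],
    [0,0,0],
  ],
  dp=[
    [0,0,0],
    [0,0,-8],
    [0,0,-16],
    [0,0,-20],
    [0,0,-20],
    [0,0,-16],
    [0,0,0],
  ],
  claw=[25,25,25,25,25,25,25],
  force=50,
)

```text
t: 5.6
tool_pos: [501.9, 167.5, 112.1]
tool_rot: [-2.552, -1.823, 0.017]
wrist_force: [0.6, -0.6, -4.8]
opening: 32.0
```

Call:
jog_arm(
  rot=[
    [0,0,0],
    [0,0,0],
    [0,0,0],
    [0,0,0],
    [0,0,0],
    [0,0,0],
    [0,0,0],
    [0,0,0],
    [0,0,0],
    [0,0,0],
  ],
  dp=[
    [0,0,0],
    [0,0,0],
    [0,0,0],
    [0,0,0],
    [0,0,0],
    [0,0,0],
    [0,0,0],
    [0,0,0],
    [0,0,0],
    [0,0,0],
  ],
  claw=[25,25,25,25,25,25,25,25,25,25],
)

```text
t: 6.6
tool_pos: [498.0, 166.9, 106.8]
tool_rot: [-2.548, -1.82, 0.03]
wrist_force: [-0.9, -1.4, -5.0]
opening: 31.9
```

```bash
python3 - <<'E'
from h import *
F=[];
for k in range(20):
    im=robot.camera("side");s=robot.state();F.append(np.r_[s["wrist_force"],s["joint_torque"]])
print(np.round(np.mean(F,0),2),np.round(np.std(F,0),2))
to(507.3,168.2,33.3)
im=cv2.convertScaleAbs(im[95:215,215:335],alpha=2)
cv2.imwrite("pics/k.png",cv2.resize(im,(480,480),interpolation=cv2.INTER_CUBIC))
E
```

```text
[ 1.200e-01  2.000e-02 -4.650e+00  0.000e+00 -3.563e+01 -3.097e+01
 -0.000e+00  8.000e-02  0.000e+00] [0.48 0.48 0.45 0.   0.01 0.01 0.   0.   0.  ]
t 7.6 pos [498.  167.  106.7] F [ 0.42  0.2  -3.91] open 32.0
toolx [ 0.324  0.946 -0.01 ] tool z [-0.021 -0.003 -1.   ] dp [ 4.9  9.8 73.2]
rot fix deg [-1.1   0.57  0.06]
```

View pics/k.png

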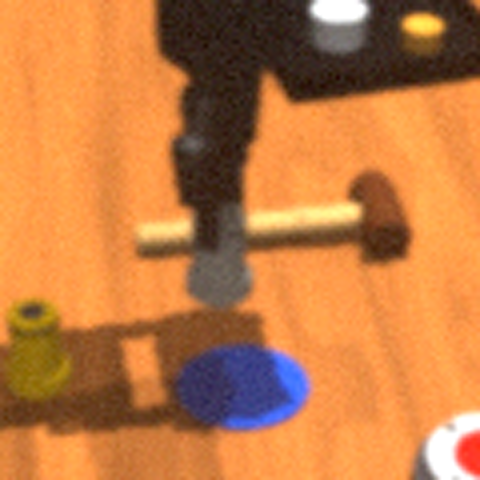

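Image: the pusher hangs in the jaws well above the blue pad, foot at (220,285). The wrist reads about −4.65 N, or 0.47 kg, so the blue-pad pusher looks like the heavy one. Setting it back on the blue pad.

Call:
jog_arm(
  rot=[
    [-1,0.5,0],
    [0,0,0],
    [0,0,0],
    [0,0,0],
    [0,0,0],
  ],
  dp=[
    [2,10,12],
    [0,2,16],
    [0,0,16],
    [0,0,10],
    [0,0,0],
  ],
  claw=[25,25,25,25,25],
)

```text
t: 8.1
tool_pos: [511.3, 165.0, 51.9]
tool_rot: [2.555, 1.826, 0.001]
wrist_force: [0.5, 0.1, -5.1]
opening: 32.2
```

```bash
python3 -c "
from h import *
to(509,164,34)"
```

```text
t 8.1 pos [511.3 165.   51.9] F [ 0.47  0.05 -5.13] open 32.2
toolx [0.324 0.946 0.   ] tool z [ 0.001 -0.    -1.   ] dp [-1.7 -1.9 17.9]
rot fix deg [ 0.07 -0.01  0.07]
```

Call:
jog_arm(
  rot=[
    [0,0,0],
    [0,0,0],
    [0,0,0],
    [0,0,0],
    [0,0,0],
  ],
  dp=[
    [0,0,8],
    [0,0,5],
    [0,0,3],
    [0,0,1],
    [0,0,0],
  ],
  claw=[25,25,25,25,25],
)

```text
t: 8.6
tool_pos: [512.8, 165.3, 35.4]
tool_rot: [2.554, 1.825, 0.006]
wrist_force: [-0.3, -0.5, -4.1]
opening: 32.0
```

```bash
python3 -c "
from h import *
to(509,164,33.3)"
```

```text
t 8.6 pos [512.8 165.3  35.4] F [-0.27 -0.5  -4.11] open 32.0
toolx [0.324 0.946 0.001] tool z [ 0.004  0.    -1.   ] dp [-2.4 -3.2  2. ]
rot fix deg [ 0.23 -0.08  0.08]
```

Call:
jog_arm(
  rot=[
    [0,0,0],
    [0,0,0],
    [0,0,0],
  ],
  dp=[
    [0,0,1.5],
    [0,0,1],
    [0,0,0],
  ],
  claw=[25,25,25],
)

```text
t: 8.9
tool_pos: [513.5, 165.3, 33.6]
tool_rot: [2.553, 1.825, 0.008]
wrist_force: [-0.8, -0.0, -4.2]
opening: 32.3
```

```bash
python3 -c "
from h import *
to(509,164,33.3)"
```

```text
t 8.9 pos [513.5 165.3  33.6] F [-0.77 -0.04 -4.25] open 32.3
toolx [0.324 0.946 0.002] tool z [ 0.006  0.    -1.   ] dp [-2.7 -3.9  0.3]
rot fix deg [ 0.32 -0.12  0.09]
```

Call:
jog_arm(
  rot=[
    [0,0,0],
    [0,0,0],
  ],
  dp=[
    [0,0,1],
    [0,0,1],
  ],
  claw=[25,25],
)

```text
t: 9.1
tool_pos: [514.5, 165.3, 33.3]
tool_rot: [2.552, 1.825, 0.009]
wrist_force: [-4.6, -0.2, 5.9]
opening: 32.1
```

Contact: the force changed sign to +5.9 N. Opening now.

Call:
jog_arm(
  rot=[
    [0,0,0],
    [0,0,0],
    [0,0,0],
    [0,0,0],
    [0,0,0],
  ],
  dp=[
    [0,0,0],
    [0,0,0],
    [0,0,0],
    [0,0,0],
    [0,0,0],
  ],
  claw=[45,60,75,85,85],
)

```text
t: 9.6
tool_pos: [517.3, 165.7, 35.3]
tool_rot: [2.55, 1.823, 0.018]
wrist_force: [-0.1, -0.3, 0.1]
opening: 85.2
```

Call:
jog_arm(
  rot=[
    [0,0,0],
    [0,0,0],
    [0,0,0],
    [0,0,0],
    [0,0,0],
  ],
  dp=[
    [0,0,-10],
    [0,0,-30],
    [0,0,-40],
    [0,0,-30],
    [0,0,0],
  ],
  claw=[85,85,85,85,85],
)

```text
t: 10.1
tool_pos: [515.2, 165.6, 150.6]
tool_rot: [2.551, 1.823, 0.016]
wrist_force: [0.2, -0.2, 0.4]
opening: 85.2
```

```bash
python3 -c "
from h import *
to(501,-134,150)"
```

```text
t 10.1 pos [515.2 165.6 150.6] F [ 0.25 -0.2   0.36] open 85.2
toolx [0.324 0.946 0.005] tool z [ 0.012  0.001 -1.   ] dp [-2.88e+02  8.36e+01  2.00e-01]
rot fix deg [ 0.64 -0.27  0.08]
```

Call:
jog_arm(
  rot=[
    [0.6,-0.2,0],
    [0,0,0],
    [0,0,0],
    [0,0,0],
    [0,0,0],
    [0,0,0],
    [0,0,0],
    [0,0,0],
    [0,0,0],
    [0,0,0],
    [0,0,0],
  ],
  dp=[
    [-28,8,0],
    [-28,8,0],
    [-28,8,0],
    [-28,8,0],
    [-28,8,0],
    [-28,8,0],
    [-28,8,0],
    [-28,8,0],
    [-28,8,0],
    [-28,8,0],
    [0,0,0],
  ],
  claw=[85,85,85,85,85,85,85,85,85,85,85],
)

```text
t: 11.2
tool_pos: [497.4, -134.5, 148.8]
tool_rot: [-2.551, -1.83, -0.002]
wrist_force: [0.4, 0.4, -0.6]
opening: 85.0
```

```bash
python3 - <<'E'
from h import *
to(501,-134,110)
a=robot.camera("top")
e=cen(a,(105,70,40),(130,255,255),(180,180,245,240));print(np.round(ray("top",*e[:2],4),1))
b=robot.camera("side")
f=lambda im:cv2.convertScaleAbs(cv2.resize(im,(390,390),interpolation=cv2.INTER_CUBIC),alpha=1.5)
cv2.imwrite("pics/l.png",np.hstack([f(a[180:245,180:245]),f(b[155:220,245:310])]))
E
```

```text
t 11.2 pos [ 497.4 -134.5  148.8] F [ 0.36  0.42 -0.62] open 85.0
toolx [0.321 0.947 0.003] tool z [-0.     0.003 -1.   ] dp [ 1.5  3.2 38.8]
rot fix deg [-0.08 -0.16  0.28]
[512.1 159.3   4. ]
```

View pics/l.png

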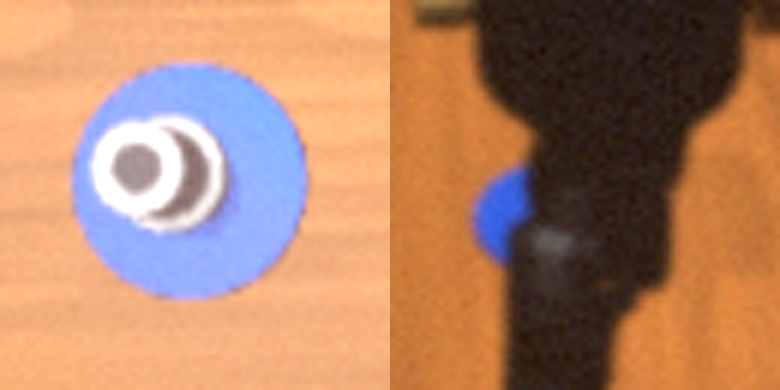

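The pusher stands upright on the blue pad, top hole at crop (135,167). Now descending at orange.

Call:
jog_arm(
  rot=[
    [0,0,0.3],
    [0,0,0],
    [0,0,0],
    [0,0,0],
  ],
  dp=[
    [1.5,3,30],
    [0,0,30],
    [0,0,0],
    [0,0,0],
  ],
  claw=[85,85,85,85],
)

```text
t: 11.7
tool_pos: [501.5, -127.8, 88.1]
tool_rot: [-2.549, -1.831, -0.005]
wrist_force: [0.8, -0.9, 1.0]
opening: 84.8
```

```bash
python3 - <<'E'
from h import *
print(ray("top",202.1,207.4,60))
to(501,-134.5,33)
E
```

```text
[515.00074386 165.90851943  60.        ]
t 11.7 pos [ 501.5 -127.8   88.1] F [ 0.76 -0.94  0.97] open 84.8
toolx [0.32  0.948 0.004] tool z [ 0.001  0.004 -1.   ] dp [-6.7  1.7 55.1]
rot fix deg [-0.05 -0.25  0.35]
```

Call:
jog_arm(
  rot=[
    [0,0,0],
    [0,0,0],
    [0,0,0],
    [0,0,0],
  ],
  dp=[
    [-6,1.5,10],
    [0,0,15],
    [0,0,10],
    [0,0,0],
  ],
  claw=[85,85,85,85],
)

```text
t: 12.1
tool_pos: [503.9, -134.8, 55.5]
tool_rot: [2.546, 1.834, 0.01]
wrist_force: [-0.1, 0.4, 0.1]
opening: 85.0
```

```bash
python3 -c "
from h import *
to(501,-134.5,33)"
```

```text
t 12.1 pos [ 503.9 -134.8   55.5] F [-0.11  0.43  0.08] open 85.0
toolx [0.317 0.948 0.003] tool z [ 0.007  0.001 -1.   ] dp [-0.7 -3.  22.5]
rot fix deg [ 0.38 -0.18  0.49]
```

Call:
jog_arm(
  rot=[
    [0.4,-0.2,0],
    [0,0,0],
    [0,0,0],
    [0,0,0],
  ],
  dp=[
    [-0.5,-3.5,10],
    [0,0,8],
    [0,0,3],
    [0,0,0],
  ],
  claw=[70,65,60,60],
)

```text
t: 12.5
tool_pos: [501.2, -134.7, 34.1]
tool_rot: [2.548, 1.835, -0.0]
wrist_force: [0.2, 0.3, -0.5]
opening: 60.1
```

```bash
python3 -c "
from h import *
to(501,-134.5,33)"
```

```text
t 12.5 pos [ 501.2 -134.7   34.1] F [ 0.18  0.26 -0.5 ] open 60.1
toolx [ 0.317  0.948 -0.001] tool z [ 0.001 -0.002 -1.   ] dp [ 0.2 -0.3  1.1]
rot fix deg [0.09 0.07 0.49]
```

Centred. Close, lift and hold.

Call:
jog_arm(
  rot=[
    [0,0,0],
    [0,0,0],
    [0,0,0],
    [0,0,0],
    [0,0,0],
    [0,0,0],
    [0,0,0],
  ],
  dp=[
    [0,0,0],
    [0,0,0],
    [0,0,0],
    [0,0,0],
    [0,0,0],
    [0,0,0],
    [0,0,0],
  ],
  claw=[25,25,25,25,25,25,25],
)

```text
t: 13.2
tool_pos: [501.6, -134.8, 34.7]
tool_rot: [2.547, 1.834, 0.001]
wrist_force: [0.9, -0.2, -1.3]
opening: 32.3
```

Call:
jog_arm(
  rot=[
    [0,0,0],
    [0,0,0],
    [0,0,0],
    [0,0,0],
    [0,0,0],
    [0,0,0],
  ],
  dp=[
    [0,0,-8],
    [0,0,-16],
    [0,0,-20],
    [0,0,-20],
    [0,0,-16],
    [0,0,0],
  ],
  claw=[25,25,25,25,25,25],
)

```text
t: 13.8
tool_pos: [500.5, -134.2, 118.7]
tool_rot: [2.549, 1.835, -0.001]
wrist_force: [-0.3, -0.4, -1.3]
opening: 32.1
```

Call:
jog_arm(
  rot=[
    [0,0,0],
  ],
  dp=[
    [0,0,0],
  ],
  claw=[25],
)

```text
t: 13.9
tool_pos: [500.4, -134.2, 118.7]
tool_rot: [2.549, 1.835, -0.001]
wrist_force: [-0.3, -0.0, -1.3]
opening: 31.9
```

```bash
python3 - <<'E'
from h import *
F=[]
for k in range(20):
    robot.camera("side");F.append(robot.state()["wrist_force"])
print(np.round(np.mean(F,0),2))
to(501,-134.5,33)
E
```

```text
[-0.01  0.13 -1.61]
t 14.9 pos [ 500.5 -134.3  118.8] F [ 0.16  0.25 -1.37] open 32.1
toolx [ 0.317  0.948 -0.001] tool z [ 0.    -0.001 -1.   ] dp [-0.   0.5 85.8]
rot fix deg [0.03 0.05 0.49]
```

1.6 N, so 0.16 kg: the light one. Put it back on orange.

Call:
jog_arm(
  rot=[
    [0,0,0],
    [0,0,0],
    [0,0,0],
    [0,0,0],
    [0,0,0],
    [0,0,0],
  ],
  dp=[
    [1,0,20],
    [1,0,25],
    [0,0,20],
    [0,0,10],
    [0,0,2],
    [0,0,0],
  ],
  claw=[25,25,25,25,25,25],
)

```text
t: 15.5
tool_pos: [503.3, -133.4, 41.5]
tool_rot: [2.545, 1.833, 0.003]
wrist_force: [-0.7, 0.3, -1.6]
opening: 32.2
```

Call:
jog_arm(
  rot=[
    [0,0,0],
    [0,0,0],
    [0,0,0],
    [0,0,0],
  ],
  dp=[
    [0,0,3],
    [0,0,2],
    [0,0,1],
    [0,0,0.5],
  ],
  claw=[25,25,25,25],
)

```text
t: 15.9
tool_pos: [505.5, -134.5, 37.5]
tool_rot: [2.541, 1.83, 0.007]
wrist_force: [-0.0, -0.1, -1.2]
opening: 32.0
```

Call:
jog_arm(
  rot=[
    [0,0,0],
    [0,0,0],
    [0,0,0],
    [0,0,0],
  ],
  dp=[
    [0,0,1.5],
    [0,0,1],
    [0,0,1],
    [0,0,0],
  ],
  claw=[25,25,25,25],
)

```text
t: 16.3
tool_pos: [506.3, -134.9, 34.7]
tool_rot: [2.54, 1.829, 0.008]
wrist_force: [0.3, 0.4, -0.7]
opening: 32.2
```

Call:
jog_arm(
  rot=[
    [0,0,0],
    [0,0,0],
  ],
  dp=[
    [0,0,1],
    [0,0,0.5],
  ],
  claw=[25,25],
)

```text
t: 16.5
tool_pos: [507.1, -135.1, 34.6]
tool_rot: [2.539, 1.829, 0.009]
wrist_force: [-2.6, 2.0, 3.8]
opening: 31.8
```

Contact. Release, raise and head back to blue at (515,166).

Call:
jog_arm(
  rot=[
    [0,0,0],
    [0,0,0],
    [0,0,0],
    [0,0,0],
    [0,0,0],
  ],
  dp=[
    [0,0,0],
    [0,0,0],
    [0,0,0],
    [0,0,0],
    [0,0,0],
  ],
  claw=[45,60,75,85,85],
)

```text
t: 17.0
tool_pos: [507.4, -135.4, 34.4]
tool_rot: [2.538, 1.828, 0.01]
wrist_force: [-0.5, 0.3, 0.6]
opening: 85.3
```

Call:
jog_arm(
  rot=[
    [0,0,0],
    [0,0,0],
    [0,0,0],
    [0,0,0],
    [0,0,0],
  ],
  dp=[
    [0,0,-10],
    [0,0,-30],
    [0,0,-40],
    [0,0,-30],
    [0,0,0],
  ],
  claw=[85,85,85,85,85],
)

```text
t: 17.5
tool_pos: [505.2, -134.2, 149.7]
tool_rot: [2.54, 1.829, 0.008]
wrist_force: [0.6, -0.5, 0.7]
opening: 85.2
```

```bash
python3 -c "
from h import *
to(515,166,150)"
```

```text
t 17.5 pos [ 505.2 -134.2  149.7] F [ 0.58 -0.48  0.67] open 85.2
toolx [ 0.317  0.948 -0.003] tool z [ 0.011 -0.007 -1.   ] dp [287.8 -85.9  -2.1]
rot fix deg [0.72 0.15 0.49]
```

Call:
jog_arm(
  rot=[
    [0.7,0.2,0.5],
    [0,0,0],
    [0,0,0],
    [0,0,0],
    [0,0,0],
    [0,0,0],
    [0,0,0],
    [0,0,0],
    [0,0,0],
    [0,0,0],
    [0,0,0],
  ],
  dp=[
    [28,-8.5,0],
    [28,-8.5,0],
    [28,-8.5,0],
    [28,-8.5,0],
    [28,-8.5,0],
    [28,-8.5,0],
    [28,-8.5,0],
    [28,-8.5,0],
    [28,-8.5,0],
    [28,-8.5,0],
    [0,0,0],
  ],
  claw=[85,85,85,85,85,85,85,85,85,85,85],
)

```text
t: 18.6
tool_pos: [513.9, 168.3, 148.1]
tool_rot: [-2.561, -1.819, 0.003]
wrist_force: [0.5, -0.1, -0.9]
opening: 85.0
```

```bash
python3 - <<'E'
from h import *
a=robot.camera("top")
to(515,166,33)
# dark hole of the light pusher's top ring (bright ring -> centre)
x0,y0=322,190;g=cv2.cvtColor(a[y0:240,x0:362],cv2.COLOR_BGR2HSV)
m=cv2.inRange(g,(0,0,150),(180,70,255));cs=cv2.findContours(m,2,1)
c=max(cs[0],key=cv2.contourArea);(u,v),r=cv2.minEnclosingCircle(c);print(u+x0,v+y0,r)
cv2.imwrite("pics/m.png",cv2.resize(a[180:245,300:365],(390,390),interpolation=cv2.INTER_CUBIC))
E
```

```text
t 18.65 pos [513.9 167.  147.9] F [ 0.23 -0.27  0.01] open 85.0
toolx [ 0.33   0.944 -0.002] tool z [-0.002 -0.001 -1.   ] dp [ -0.3   1.5 114.9]
rot fix deg [-0.09  0.11 -0.3 ]
342.0 209.76922988891602 10.185656547546387
```

View pics/m.png

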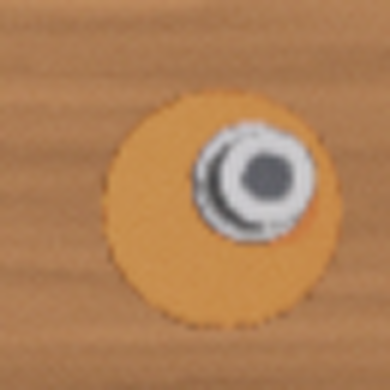

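The light pusher stands upright on the orange pad, its foot centre at crop (250,182) against the pad's (224,208), about 13 mm off. Descending on the heavy one.

Call:
jog_arm(
  rot=[
    [0,0,0],
    [0,0,0],
    [0,0,0],
    [0,0,0],
  ],
  dp=[
    [0,1,30],
    [0,0,30],
    [0,0,25],
    [0,0,0],
  ],
  claw=[85,85,85,85],
)

```text
t: 19.05
tool_pos: [515.3, 163.2, 61.0]
tool_rot: [2.562, 1.815, -0.003]
wrist_force: [-0.3, -0.1, -0.4]
opening: 84.6
```

```bash
python3 -c "
from h import *
to(515,166,33)"
```

```text
t 19.05 pos [515.3 163.2  61. ] F [-0.25 -0.08 -0.37] open 84.6
toolx [ 0.332  0.943 -0.003] tool z [-0.    -0.003 -1.   ] dp [ 2.6 -1.2 28. ]
rot fix deg [ 0.04  0.14 -0.4 ]
```

Call:
jog_arm(
  rot=[
    [0,0,0],
    [0,0,0],
    [0,0,0],
    [0,0,0],
  ],
  dp=[
    [2.5,-1,14],
    [0,0,9],
    [0,0,3],
    [0,0,0],
  ],
  claw=[75,65,60,60],
)

```text
t: 19.45
tool_pos: [517.2, 164.4, 35.7]
tool_rot: [2.563, 1.811, 0.002]
wrist_force: [-0.4, 0.1, -0.3]
opening: 59.8
```

```bash
python3 -c "
from h import *
to(515,166,33)"
```

```text
t 19.45 pos [517.2 164.4  35.7] F [-0.42  0.05 -0.27] open 59.8
toolx [ 0.334  0.943 -0.001] tool z [ 0.003 -0.003 -1.   ] dp [ 0.7 -2.6  2.6]
rot fix deg [ 0.23  0.08 -0.54]
```

Call:
jog_arm(
  rot=[
    [0,0,0],
    [0,0,0],
    [0,0,0],
    [0,0,0],
    [0,0,0],
    [0,0,0],
    [0,0,0],
  ],
  dp=[
    [0.5,-2,2],
    [0,0,0],
    [0,0,0],
    [0,0,0],
    [0,0,0],
    [0,0,0],
    [0,0,0],
  ],
  claw=[60,25,25,25,25,25,25],
  force=60,
)

```text
t: 20.15
tool_pos: [517.0, 165.8, 35.6]
tool_rot: [2.56, 1.81, 0.007]
wrist_force: [-0.4, -0.4, -0.8]
opening: 31.6
```

Call:
jog_arm(
  rot=[
    [0,0,0],
    [0,0,0],
    [0,0,0],
    [0,0,0],
    [0,0,0],
    [0,0,0],
  ],
  dp=[
    [0,0,-8],
    [0,0,-20],
    [0,0,-30],
    [0,0,-30],
    [0,0,-20],
    [0,0,0],
  ],
  claw=[25,25,25,25,25,25],
)

```text
t: 20.75
tool_pos: [510.8, 165.9, 143.6]
tool_rot: [-2.565, -1.813, 0.01]
wrist_force: [0.2, 0.2, -4.6]
opening: 31.4
```

```bash
python3 -c "
from h import *
to(658.5,42.5,134)"
```

```text
t 20.75 pos [510.8 165.9 143.6] F [ 0.24  0.19 -4.62] open 31.4
toolx [ 0.333  0.943 -0.005] tool z [-0.006 -0.003 -1.   ] dp [-67.1 180.4   9.1]
rot fix deg [-0.25  0.29 -0.49]
```

Call:
jog_arm(
  rot=[
    [0,0,-0.5],
    [0,0,0],
    [0,0,0],
    [0,0,0],
    [0,0,0],
    [0,0,0],
    [0,0,0],
    [0,0,0],
    [0,0,0],
    [0,0,0],
  ],
  dp=[
    [-7.5,20,0],
    [-7.5,20,0],
    [-7.5,20,0],
    [-7.5,20,0],
    [-7.5,20,0],
    [-7.5,20,0],
    [-7.5,20,0],
    [-7.5,20,0],
    [-4,10,0],
    [0,0,0],
  ],
  claw=[25,25,25,25,25,25,25,25,25,25],
)

```text
t: 21.75
tool_pos: [648.8, 41.7, 123.9]
tool_rot: [-2.545, -1.81, 0.043]
wrist_force: [-0.2, -0.5, -5.1]
opening: 31.5
```

```bash
python3 -c "
from h import *
to(658.5,42.5,138)"
```

```text
t 21.75 pos [648.8  41.7 123.9] F [-0.21 -0.48 -5.15] open 31.5
toolx [ 0.328  0.945 -0.012] tool z [-0.033 -0.001 -0.999] dp [  3.8   8.4 -14.4]
rot fix deg [-1.77  0.67 -0.2 ]
```

Call:
jog_arm(
  rot=[
    [-1.8,0.7,-0.2],
    [0,0,0],
  ],
  dp=[
    [4,9,-16],
    [0,0,-2],
  ],
  claw=[25,25],
)

```text
t: 21.95
tool_pos: [658.4, 43.1, 140.7]
tool_rot: [-2.556, -1.824, -0.0]
wrist_force: [0.5, 0.6, -3.7]
opening: 31.6
```

```bash
python3 - <<'E'
from h import *
for k in range(12):
    a=robot.camera("side")
    if k%4==3: to(658.5,42.5,138)
cv2.imwrite("pics/n.png",a)
# red die centre / held pusher column check in the side view: projected axis points
s=robot.state();p=s["tool_pos"]
for z in(-31.6,24.4):
    print(np.round(proj("side",p+[0,0,z]),1))
E
```

```text
t 22.15 pos [656.   43.4 137.9] F [ 0.74 -0.51 -4.3 ] open 31.6
toolx [ 0.325  0.946 -0.001] tool z [-0.007  0.002 -1.   ] dp [-0.   2.7 -0.2]
rot fix deg [-0.42  0.03  0.02]
t 22.35 pos [656.2  43.  137.5] F [ 0.67 -0.31 -4.45] open 31.1
toolx [ 0.325  0.946 -0.001] tool z [-0.007  0.002 -1.   ] dp [ 0.3  2.4 -0.5]
rot fix deg [-0.43  0.04 -0.  ]
t 22.55 pos [656.4  42.8 137.6] F [ 0.14 -0.75 -4.98] open 31.0
toolx [ 0.326  0.946 -0.001] tool z [-0.007  0.002 -1.   ] dp [ 0.4  2.1 -0.5]
rot fix deg [-0.42  0.04 -0.02]
[340.7 183.3]
[343.5 163.4]
```

```bash
python3 - <<'E'
from h import *
g=cv2.cvtColor(cv2.imread("pics/n.png")[160:200,315:365],cv2.COLOR_BGR2HSV)
m=cv2.inRange(g,(0,0,50),(180,90,255));c=max(cv2.findContours(m,0,1)[0],key=cv2.contourArea)
x,y,w,h=cv2.boundingRect(c);print("grey blob",x+315,y+160,w,h)
s=robot.state();print(s["t"],np.round(s["tool_pos"],1),np.abs(s["dq"]).max())
robot.job_done()
E
```

```text
grey blob 333 164 17 25
22.55 [656.4  42.8 137.6] 0.0011855926402459607
the job is handed in; nothing more can be done
```

The heavier pusher is the one from the blue pad. It was held upright over the die when I handed the job in, at about 22.6 s of the 67 s allowed. I don't have a verdict, because the hand-in reports none.

- **Weighing:** I lifted each pusher about 75–85 mm for over a second. The blue-pad one read about 4.65 N (0.47 kg) and the orange-pad one about 1.6 N (0.16 kg). Each went back onto its own pad. A third lift of the blue-pad one read about 4.6 N again.
- **Final pose:** The TCP is at (656, 43, 138) mm, about 2 mm from the measured die centre. The heavy pusher's underside is about 76 mm above the die, tilted about 0.4°. The arm is still, and the wrist reads about 4.5 N.
- **Light pusher:** The last picture showed it upright and let go on the orange pad, about 13 mm from the middle.
- **Bystanders:** I did not go near the mallet, jar or steel block, and did not check their positions at the end.

**Checks that disagreed or were missed:**
- **Fingertip height:** The fingertips looked about 25–30 mm higher in the side view than the tool data implied. I never explained this; I went down in stages and the jaws closed on the stems.
- **Jaw opening:** It read about 32 mm on the 34 mm stems.
- **Last image check:** The viewer had reached its limit, so I did not view the final picture. A colour check found a grey blob at rows 164–189, columns 333–350, close to where the held pusher should appear.

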